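# Sweep the hole slugs into the scrap tray

### The job

Clear the raised fixture plate: with the fingers, sweep the three flat round steel slugs along the plate and off its end into the empty, undivided scrap tray, so that all three lie in it. Only push them; do not pick up or carry them. Leave the pipe stub and the angle bracket standing where they are.

Things in the scene. Friction and masses are not known exactly. Their poses are not given: they have to be found in the camera images.
- plate: fixed grey steel plate on feet, 320 mm (its x) by 420 mm (its y), top face level and 90 mm above the bench. Origin: centre of its footprint, at bench height. A tray stands against each of its two short ends (y = +210 and y = -210 mm); the two long sides (x = +160 and x = -160 mm) are open, with a drop to the bench
- scrap_tray: fixed open sheet-metal tray, empty and without dividers, 320 mm (its x) by 140 mm (its y), 75 mm high, walls and floor 4 to 5 mm; it stands against one short end of the plate, with its rim 15 mm below the plate's top, and covers that whole end. Its axes are parallel to the plate's. Origin: centre of its underside, at bench height, 280 mm from the plate's origin along the plate's y, on the +y or the -y side
- parts_tray: fixed tray of the same size at the other end of the plate, but with two dividers and good hexagon nuts in its three compartments: no slugs belong in it. Origin: centre of its underside
- slug_small: loose flat round steel disc (a hole slug), 40 mm diameter, 12 mm thick, 118 g, lying flat on the plate. Origin: its centre, half-way up; z along its axis
- slug_medium: loose flat round steel disc (a hole slug), 50 mm diameter, 12 mm thick, 185 g, lying flat on the plate. Origin: its centre, half-way up; z along its axis
- slug_large: loose flat round steel disc (a hole slug), 60 mm diameter, 12 mm thick, 266 g, lying flat on the plate. Origin: its centre, half-way up; z along its axis. The three slugs and the pipe stub stand in two rows along the plate's y, about x = -85 and x = +45 mm on the plate (each within 15 mm), two to a row (about y = -95 and y = +95 mm, each within 25 mm): any of them may be in any place, so the stub may stand between a slug and the tray
- pipe_stub: loose piece of steel tube standing upright on the plate, 48 mm outside diameter, 55 mm high. Bystander. Origin: centre of its underside
- bracket: loose small steel angle bracket standing on the plate near the middle of its far long side (+x), 30 by 40 mm foot, 45 mm high. Bystander. Origin: centre of its underside

How it is judged:
By the outcome, as a careful person would: the job done as asked, in the order asked, and still so for the second after the job is handed in, with the robot touching nothing.
It also fails if it takes over 67 s, if anything falls off the work surface, if the arm or the gripper's body presses on something with over 40 N, if the wrist force passes 120 N, or if a joint passes its speed limit or range.

### The arm

A 6-joint arm with a two-finger parallel gripper is mounted at the origin on the work surface. World frame = base frame: x ahead of the robot, y to its left, z up, the work surface at z = 0. Lengths are in m, angles in degrees, forces in N, time in s.
With the tool pointing down it reaches from about 0.275 to 0.775 m from the base axis. Payload 14.6 kg.
Tool frame: the origin (TCP) lies on the centre line of the jaws, within the pads' length; the fingertips stand 25 mm ahead of it and the grasp point (between the pads) lies 6 mm ahead of it; z points along the fingers, x is the direction in which the jaws open and shut, and the axes are right-handed (so a half turn about z gives the same grasp; the last joint's range is limited). The gripper opens to 85 mm and grips with 20 to 120 N. Pads are 22 mm wide; open, the fingers measure 114 mm over their backs; the gripper's body (76 mm by 85 mm) begins 54 mm behind the grasp point. The pads swing forward as they close: fully open they stand 13 mm farther back than shut.
Start: joints at [55.732, 15.075, -2.767, 72.158, 0, 81.102], TCP at [0.225, 0.474, 0.256] pointing down, gripper open.
Joint ranges: [-151.79, 151.79], [-50.71, 97.33], [-67.44, 78.34], [-121.81, 120.89], [-77.56, 73.72], [-180, 180]. Speed limits (degrees/s): [108.29, 108.29, 147.25, 159.86, 180, 180].

### API

Orientations are given as [roll, pitch, yaw] about the fixed x, y, z axes, in that order (R = Rz(yaw) Ry(pitch) Rx(roll)).
In Python, from cell import manip gives the robot as it stands. The module is installed in compiled form; this text tells all that it offers. Calls block until the motion is done:
- manip.goto(position, orientation): joint-space move of the TCP to a pose.
- manip.move_linear(position, frame=None, velocity=0.15): straight line of the TCP; frame=None keeps the orientation; velocity is the mean speed in m/s.
- manip.move_joints(angles): joint-space move.
- manip.grip(opening, force=None): finger opening in m; force is the grip in N (None keeps the last); returns when the fingers have stopped.
- manip.dwell(seconds).
- manip.ik(position, orientation): joint angles nearest the present ones, or None.
- manip.get_obs(): the state.
- manip.camera(name): name is "scene" or "side" or "wrist"; returns a dict with "image" (420x560x3 uint8, red, green, blue), "z_map" (420x560 float32, m along the optical axis (not along the pixel's ray), 0 where there is no reading), "vertical_fov" (degrees; the focal length in pixels is half the picture's height over the tangent of half this angle, whatever the lens; pixels are square), "cx", "cy" (the principal point, pixels), "rvec" (rotation vector, rad) and "tvec" (3), from world to camera coordinates, as OpenCV has them. Camera axes: x right, y down, z forward; pixel columns grow to the right and rows downward; lengths in m; the calibration is good to about 2 mm. A picture is of the moment at which its call begins.
A pose or a line that the arm cannot do raises manip.IKError and nothing moves.
- manip.close_job(): hands the job in, once; it reports no verdict.
The state is a dict: "clock": time; "q": joint angles; "joint_velocities": joint speeds; "joint_torque": joint torques, N m; "tcp_pos": TCP position; "tcp_rot": TCP orientation; "wrist_force": force on the tool from outside, world axes, zero at the start; "torque": the same for the moment, N m; "finger_gap": finger opening in m.
Only numpy, scipy, OpenCV 4.12 (cv2) and the standard library are available. Lean on these libraries where they do the work, as an engineer would, in place of code of your own. Each camera call takes 0.05 s, during which the arm holds its last target. There are 200 camera calls.

## Working session

There is one attempt and no reset: what is moved stays moved. The work goes in short steps, each a Python script; the robot and the scene stay as the last script left them, time stands still between calls to the robot, and variables do not carry over. Pictures are saved under pics/ and viewed, about 8 in all and at most 12, crops included, and the job is handed in when it is done.

```bash
mkdir -p pics; cat > h.py <<'E'
import numpy as np, cv2
from cell import manip
def cam(n):
    c=manip.camera(n); im=c["image"]; h,w=im.shape[:2]
    f=h/2/np.tan(np.radians(c["vertical_fov"])/2)
    R=cv2.Rodrigues(np.array(c["rvec"],float))[0]; t=np.array(c["tvec"],float).ravel()
    v,u=np.mgrid[:h,:w]; z=c["z_map"].astype(float)
    P=np.stack([(u-c["cx"])/f*z,(v-c["cy"])/f*z,z],-1)
    W=(P-t)@R; W[z==0]=np.nan
    return dict(c,W=W,R=R,t=t,f=f)
def save(c,n): cv2.imwrite("pics/"+n,cv2.cvtColor(c["image"],cv2.COLOR_RGB2BGR))
E
python3 - <<'E'
from h import *
for n in ("scene","side"):
    c=cam(n); save(c,n+"0.png"); np.savez("%s0.npz"%n,W=c["W"],im=c["image"])
    print(n,-c["R"].T@c["t"],c["f"],c["R"][2])
o=manip.get_obs(); print(o["clock"],o["tcp_pos"],o["tcp_rot"])
E
```

```text
scene [1.14319037 0.04488151 0.68355956] 433.53431163531167 [-0.69795321 -0.03983817 -0.71503443]
side [ 0.50096646 -0.58404901  0.76765407] 476.5905325898604 [ 0.06190329  0.66932924 -0.74038257]
0.1 [0.22481237 0.4741826  0.25587246] [-1.79991513e+02  5.46568233e-02  6.46309189e+01]
```

View pics/scene0.png

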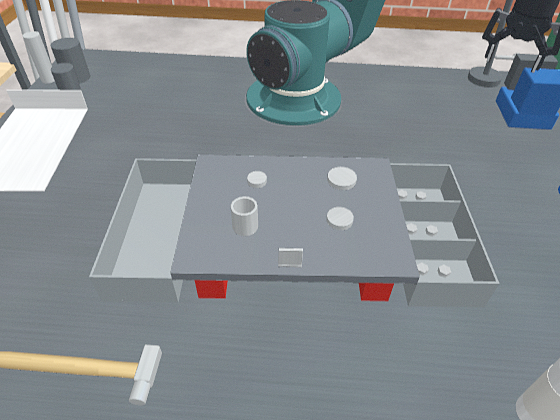

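View pics/side0.png

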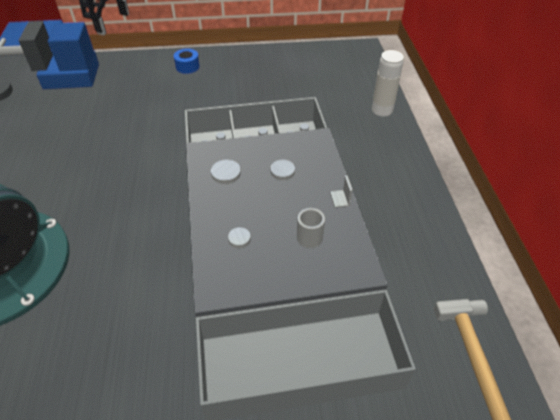

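Scrap tray is at −y (left in scene view). The near row holds the small slug (257,179) and the large one (342,177). The far row holds the stub (245,215), which blocks the medium slug (340,217). The bracket is at (290,257). Next I measure positions.

```bash
python3 - <<'E'
from h import *
for n in ("scene","side"):
    d=np.load(n+"0.npz"); W=d["W"]; Z=W[...,2]
    reg=(W[...,0]>.2)&(W[...,0]<.85)&(abs(W[...,1])<.45)
    m=reg&(abs(Z-.09)<.004)
    p=W[m][:,:2]; r=cv2.minAreaRect(p.astype(np.float32)*1000); print(n,"plate",np.round(r[0],1),np.round(r[1],1),r[2],np.median(Z[m]))
    print(cv2.boxPoints(r).round(0).tolist())
    for nm,lo,hi in(("slug",.097,.108),("tall",.110,.16)):
        k,l,s,c=cv2.connectedComponentsWithStats((reg&(Z>lo)&(Z<hi)).astype(np.uint8))
        for i in range(1,k):
            if s[i,4]>60:
                q=W[l==i]; x=q[:,:2].astype(np.float32)*1000; e=cv2.minEnclosingCircle(x)
                print(nm,s[i,4],c[i].round(),"circ",np.round(e[0],1),round(e[1],1),"mean",x.mean(0).round(1),"z",np.percentile(q[:,2],[5,95]).round(4), "bb",x.min(0).round(),x.max(0).round())
E
```

```text
scene plate [549.2  32.5] [323.7 420.4] 4.0397562980651855 0.08926345814376845
[[373.0, 231.0], [403.0, -189.0], [726.0, -166.0], [696.0, 254.0]]
slug 473 [342. 177.] circ [460.2 126.6] 31.8 mean [463.2 125.6] z [0.0987 0.103 ] bb [428.  97.] [492. 155.]
slug 221 [256. 178.] circ [482.3 -47.6] 21.0 mean [483.3 -47.7] z [0.0985 0.1028] bb [463. -68.] [502. -28.]
slug 434 [340. 217.] circ [576.5 118.7] 25.9 mean [578.2 119.7] z [0.0988 0.1032] bb [551.  96.] [602. 144.]
slug 101 [245. 229.] circ [613.7 -54. ] 22.8 mean [625.6 -51.7] z [0.0974 0.1075] bb [610. -77.] [632. -31.]
slug 95 [290. 262.] circ [693.5  33.4] 19.5 mean [693.2  33.5] z [0.0978 0.1072] bb [690.  14.] [696.  53.]
tall 725 [244. 212.] circ [608.1 -54.5] 24.8 mean [610.9 -53.9] z [0.1128 0.1449] bb [584. -79.] [632. -31.]
tall 269 [290. 254.] circ [692.1  33.5] 20.0 mean [692.7  33.4] z [0.1118 0.135 ] bb [688.  14.] [696.  53.]
side plate [625.1 116.5] [487.4 586. ] 3.967407703399658 0.08922978509477911
[[362.0, 392.0], [402.0, -193.0], [889.0, -159.0], [848.0, 426.0]]
slug 510 [225. 171.] circ [459.3 120.7] 31.7 mean [458.4 119.9] z [0.0987 0.1031] bb [429.  89.] [488. 152.]
slug 353 [282. 169.] circ [572.3 115.9] 26.4 mean [573.3 114.4] z [0.0985 0.1029] bb [549.  90.] [598. 141.]
slug 332 [239. 237.] circ [479.4 -52.1] 20.3 mean [479.2 -53. ] z [0.0988 0.1028] bb [460. -72.] [499. -32.]
slug 96 [309. 242.] circ [604.1 -65.6] 22.3 mean [601.7 -76.8] z [0.0976 0.107 ] bb [582. -83.] [626. -61.]
tall 139 [382.  67.] circ [846.1 412.6] 16.7 mean [844.9 409.1] z [0.1127 0.159 ] bb [840. 396.] [850. 429.]
tall 125 [348. 187.] circ [687.9  29.3] 20.4 mean [688.1  26.1] z [0.1116 0.1355] bb [685.   9.] [693.  50.]
tall 735 [310. 224.] circ [605.7 -58.6] 25.3 mean [604.9 -61.5] z [0.1129 0.145 ] bb [582. -83.] [629. -34.]
```

```bash
cat >> h.py <<'E'
A=np.radians(4.03); C=np.array([.547,.030]); RP=np.array([[np.cos(A),-np.sin(A)],[np.sin(A),np.cos(A)]])
def pw(p): return C+RP@(np.array(p)/1000)
def wp(w): return RP.T@(np.array(w)-C)*1000
SL={k:wp(v) for k,v in dict(large=(.460,.1235),small=(.481,-.050),medium=(.5745,.117),stub=(.607,-.0565)).items()}
def plan(name,r,g,end_y,end_x,back=20):
    s=SL[name]; d=np.array([end_x,end_y])-s; d/=np.linalg.norm(d)
    off=11+np.sqrt(r*r-g*g/4)
    dw=RP@d; yaw=np.degrees(np.arctan2(dw[0],-dw[1]))
    return s-d*(off+back),s-d*off,np.array([end_x,end_y]),[180,0,yaw],d
E
python3 - <<'E'
from h import *
for k,v in SL.items(): print(k,v.round())
a,b,e,o,d=plan("small",20,24,-215,-118)
manip.grip(.024)
manip.goto([*pw(a),.19],o)
print(manip.get_obs()["clock"],a,b,e,o,manip.get_obs()["wrist_force"],manip.get_obs()["finger_gap"])
for n in("scene","side"):
    c=cam(n); save(c,n+"1.png"); W=c["W"]; w=pw(a)
    m=(np.hypot(W[...,0]-w[0],W[...,1]-w[1])<.06)&(W[...,2]>.125)&(W[...,2]<.3)
    print(n,np.percentile(W[m][:,2],[0,1,3,10]))
z=.145  # guarded descent
manip.move_linear([*pw(a),z])
while z>.105:
    z-=.002; manip.move_linear([*pw(a),z],velocity=.05)
    ob=manip.get_obs(); f=ob["wrist_force"]
    if abs(f[2])>4: break
print(z,f,ob["tcp_pos"],ob["clock"])
c=cam("side"); save(c,"side2.png")
E
```

```text
large [-80.  99.]
small [-71. -75.]
medium [34. 85.]
stub [ 54. -91.]
2.7 [-56.61683722 -30.56887083] [-62.93269827 -49.54543267] [-118 -215] [180, 0, np.float64(-14.37869626812976)] [-0.46234038  0.78269672  0.06607812] 0.024250400851683795
scene [0.16361026 0.1670447  0.17352234 0.18642787]
side [0.16417809 0.17112897 0.17735859 0.19645797]
0.11299999999999996 [-10.91475667   0.92555425  38.09880414] [ 0.49284454 -0.00448958  0.1147968 ] 7.25
```

View pics/side2.png

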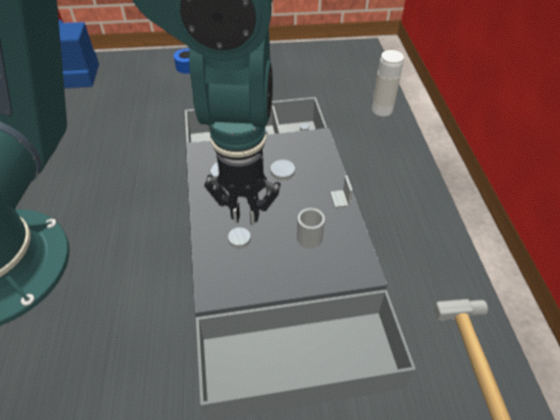

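The fingers are behind the small slug at (239,237), touching the plate at TCP z ≈ 0.115. I raise slightly and sweep the small slug, then the large one, guarded by wrist force.

```bash
cat >> h.py <<'E'
def sweep(e,z,n=4):
    p=manip.get_obs()["tcp_pos"]; s=wp(p[:2]); fm=0
    for i in range(1,n+1):
        manip.move_linear([*pw(s+(e-s)*i/n),z],velocity=.1)
        f=manip.get_obs()["wrist_force"]; print(np.round(f,1),end=" ")
        if np.linalg.norm(f)>40: print("STOP"); return False
    print(); return True
E
python3 - <<'E'
from h import *
a,b,e,o,d=plan("small",20,24,-215,-118)
manip.move_linear([*pw(a),.118],velocity=.05)
print(manip.get_obs()["wrist_force"])
if sweep(e,.118):
    manip.move_linear([*pw(e),.21],velocity=.2)
    manip.grip(.036)
    a,b,e,o,d=plan("large",30,36,-215,5)
    manip.goto([*pw(a),.21],o)
    c=cam("side"); save(c,"side3.png")
    c=cam("scene"); save(c,"scene3.png")
ob=manip.get_obs(); print(ob["clock"],ob["tcp_pos"])
E
python3 -c "
import cv2,numpy as np
cv2.imwrite('pics/c3.png',np.hstack([cv2.imread('pics/side3.png')[60:,150:],cv2.imread('pics/scene3.png')[60:,80:470]]))"
```

```text
[ 0.16790776 -0.32569085 -0.02092187]
[ 0.3 -0.1  1. ] [-0.9 -0.4  0.4] [ 0.3  0.3 -0.2] [-0.3  0.2 -0.2] 
12.4417 [0.44233537 0.17457606 0.20995188]
```

View pics/c3.png

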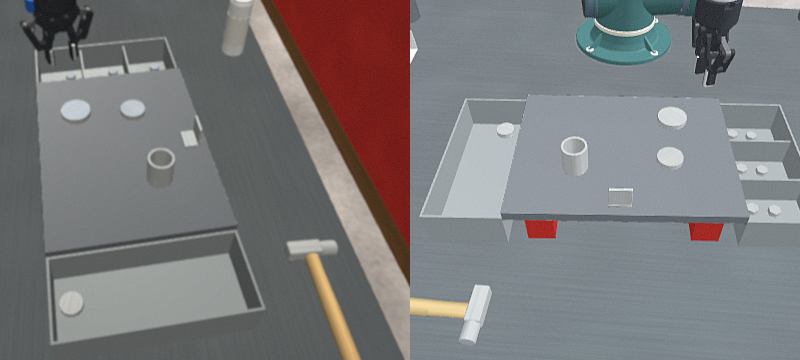

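The small slug lies in the scrap tray ((70,303) in the left crop) and nothing else has moved. Next are the large and medium slugs.

```bash
cat > s.py <<'E'
import sys
from h import *
name,r,g,ex=sys.argv[1],*map(float,sys.argv[2:5])
a,b,e,o,d=plan(name,r,g/1,-215,ex)
manip.grip(g/1000)
manip.goto([*pw(a),.21],o)
manip.move_linear([*pw(a),.125],velocity=.15); manip.move_linear([*pw(a),.118],velocity=.05)
f=manip.get_obs()["wrist_force"]; print(f)
if abs(f[2])<6 and sweep(e,.118,6):
    manip.move_linear([*pw(e),.21],velocity=.2)
ob=manip.get_obs(); print(ob["clock"],ob["tcp_pos"])
c=cam("side"); save(c,name+"_side.png"); c=cam("scene"); save(c,name+"_scene.png")
cv2.imwrite("pics/c_%s.png"%name,np.hstack([cv2.imread('pics/%s_side.png'%name)[60:,150:],cv2.imread('pics/%s_scene.png'%name)[60:,80:470]]))
E
python3 s.py large 30 36 5
```

```text
[-0.86716291  0.10955453 -0.12403209]
[ 0.  -0.6 -0.5] [ 0.3 -0.4 -0.4] [ 0.8 -0.8 -0.2] [-0.1  0.2  1.2] [0.5 0.9 0.1] [ 0.6  0.5 -0.4] 
19.225 [ 0.56686975 -0.18368948  0.20944584]
```

View pics/c_large.png

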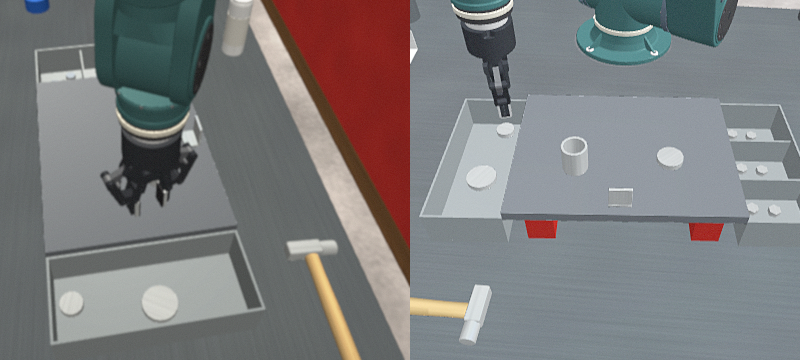

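The large slug lies flat in the tray beside the small one, and the stub and bracket are unmoved. Now the medium slug, obliquely past the stub.

```bash
python3 s.py medium 25 30 -70; python3 - <<'E'
from h import *
manip.goto([.25,.40,.3],[180,0,60])
for n in("side","scene"):
    c=cam(n); save(c,n+"9.png"); W=c["W"]; d=np.load(n+"0.npz")
    Z0=d["W"]; reg=(W[...,0]>.35)&(W[...,0]<.75)&(abs(W[...,1])<.26)&(W[...,1]>-.24)
    for nm,w in(("before",Z0),("after",W)):
        m=(w[...,0]>.35)&(w[...,0]<.75)&(w[...,1]<.26)&(w[...,1]>-.2)&(w[...,2]>.110)&(w[...,2]<.16)
        k,l,s,cc=cv2.connectedComponentsWithStats(m.astype(np.uint8))
        print(n,nm,[(s[i,4],(w[l==i].mean(0)*1000).round(1).tolist()) for i in range(1,k) if s[i,4]>60])
cv2.imwrite("pics/c9.png",np.hstack([cv2.imread('pics/side9.png')[60:,150:],cv2.imread('pics/scene9.png')[60:,80:470]]))
print(manip.get_obs()["clock"])
E
```

```text
[ 0.73228515 -1.01495841 -0.72969675]
[-0.8  0.  -0. ] [-0.   0.1 -0.2] [-0.1  0.8 -0.5] [-0.8  0.1  0.3] [ 0.3 -0.4 -0.4] [-0.2  0.3  0.7] 
27.0917 [ 0.49214106 -0.18894941  0.20915552]
side before [(np.int32(125), [688.1, 26.1, 125.9]), (np.int32(735), [604.9, -61.5, 131.3])]
side after [(np.int32(124), [688.1, 26.0, 125.6]), (np.int32(740), [604.8, -61.5, 131.1])]
scene before [(np.int32(725), [610.9, -53.9, 131.0]), (np.int32(269), [692.7, 33.4, 124.6])]
scene after [(np.int32(735), [610.9, -53.9, 130.8]), (np.int32(275), [692.8, 33.4, 124.3])]
29.5833
```

View pics/c9.png

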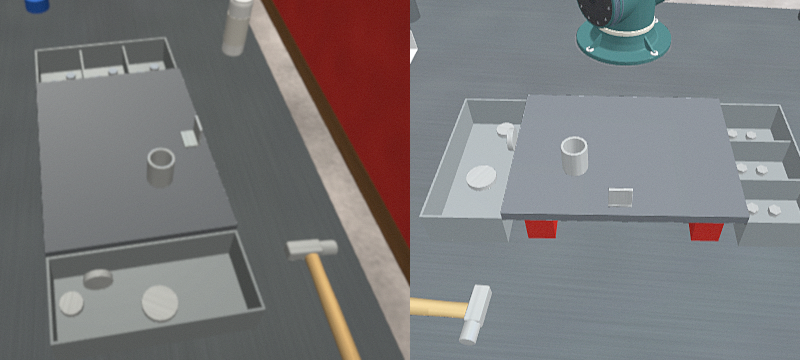

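The medium slug is in the tray but leaning on edge against the plate-side wall. I check that it's still and below the rim.

```bash
python3 - <<'E'
from h import *
for t in(0,1.5):
    manip.dwell(t+.01); c=cam("side"); W=c["W"]
    q=W.reshape(-1,3); p=(q[:,:2]-C)@RP*1000; z=q[:,2]*1000
    m=((p[:,1]<-217)&(p[:,1]>-342)&(abs(p[:,0])<153)&(z>10)&(z<90)).reshape(W.shape[:2])
    k,l,s,cc=cv2.connectedComponentsWithStats(m.astype(np.uint8))
    for i in range(1,k):
        if s[i,4]>80:
            j=(l==i).ravel(); print(s[i,4],"x",np.percentile(p[j,0],[1,50,99]).round(1),"y",np.percentile(p[j,1],[1,50,99]).round(1),"z",np.percentile(z[j],[1,50,99]).round(1))
print(manip.get_obs()["clock"])
E
```

```text
487 x [-104.6  -81.1  -57.5] y [-247.4 -245.3 -234.1] z [11.4 39.9 54.6]
1033 x [-13.5  14.1  42.3] y [-317.9 -290.7 -261.4] z [11.3 15.2 18. ]
478 x [-147.  -128.8 -110. ] y [-285.5 -267.3 -247.6] z [10.4 15.1 18.3]
488 x [-104.6  -81.   -57.5] y [-247.4 -245.3 -234.2] z [11.4 40.  54.5]
1032 x [-13.4  14.2  42.1] y [-318.  -290.6 -261.6] z [11.6 15.2 18. ]
468 x [-147.  -128.8 -109.9] y [-285.2 -267.1 -247.6] z [10.7 15.2 18.5]
31.2
```

```bash
python3 -c "
from h import *
manip.close_job()"
```

```text
the job is handed in; nothing more can be done
```

All three slugs are in the scrap tray, and I handed the job in at about 31 s. The medium slug is standing on its edge rather than lying flat.

- **How they were swept:** I pushed each slug off the −y end with the two partly open fingers. The small one went first, then the large, then the medium, obliquely past the pipe stub. Nothing was gripped or carried.
- **Bystanders:** Before and after pictures put the stub and the bracket within about 0.1 mm of where they started.
- **Small and large slugs:** Both lie flat on the tray floor.
- **Medium slug:** It stands nearly upright near the plate-side wall, with its top at about 55 mm, below the 75 mm rim. It had not moved between two pictures 1.5 s apart. I left it because the gap between it and the wall is about 20 mm, too narrow for a 22 mm finger to tip it over safely.
- **Forces:** The highest wrist force I read was about 38 N, from the fingertips touching the plate while I was finding its height. During the pushes the readings stayed around 1 N.

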